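# Slide the stock-rack shelf board home into its notches and turn the keeper over it

## Robot

A 7-joint arm with a two-finger parallel gripper is mounted at the origin on the work surface. World frame = base frame: x ahead of the robot, y to its left, z up, the work surface at z = 0. Lengths are in m, angles in rad, forces in N, time in s.
With the tool pointing down it reaches from about 0.4 to 0.9 m from the base axis. Payload 5.5 kg.
Tool frame: the origin (TCP) lies midway between the tips of the shut fingers; the grasp point (between the pads) lies 19 mm behind it (manip.grip_depth is the distance from the TCP to the grasp point, in m); z points along the fingers, y is the line along which they close (so a half turn about z gives the same grasp; the last joint's range is limited). The gripper opens to 92 mm and grips with 3 to 60 N. Pads are 19 mm wide; open, the fingers measure 130 mm over their backs; the gripper's body (75 mm by 190 mm) begins 47 mm behind the grasp point.
Start: joints at [-1.07, 0.501, -0.427, 1.55, 0.221, 1.138, -0.21], TCP at [0.153, 0.632, 0.227] pointing down, gripper open.
Joint ranges: [-2.88, 2.88], [-0.31, 2.03], [-1.54, 1.56], [0.2, 2.42], [-1.41, 4.55], [0.19, 2.02], [-2.57, 2.57]. Speed limits (rad/s): [2.57, 2.57, 3.14, 3.14, 3.14, 3.14, 3.14].

## Interface

Orientations are given as a unit quaternion [x, y, z, w].
In Python, from bench import manip, effector, viewer gives the robot as it stands. Calls block until the motion is done:
- manip.move_pose(position, orientation): joint-space move of the TCP to a pose.
- manip.servo_line(position, ori=None, vel=0.15): straight line of the TCP; ori=None keeps the orientation; vel is the mean speed in m/s.
- manip.movej(angles): joint-space move.
- effector.open_jaws() and effector.close(f_grip=None): open the fingers fully, or close them until they stop; f_grip is the grip in N (None keeps the last).
- manip.sleep(seconds).
- manip.solve_ik(position, orientation): joint angles nearest the present ones, or None.
- viewer.get_image(name): name is "scene" or "top" or "wrist"; returns the picture (384x512x3 uint8, red, green, blue); there is no depth.
- viewer.get_calibration(name): a dict with "vfov" (degrees; the focal length in pixels is half the picture's height over the tangent of half this angle, whatever the lens; pixels are square), "cx", "cy" (the principal point, pixels), "eye" and "attitude" of the camera in the world. Camera axes: x right, y down, z forward; pixel columns grow to the right and rows downward; lengths in m; the calibration is good to about 2 mm. A picture is of the moment at which its call begins: read the wrist's pose just before it. get_calibration takes no time and is no camera call; for the wrist camera it gives the pose at the moment of the call.
A pose or a line that the arm cannot do raises manip.PlanningError and nothing moves.
- manip.hand_in(): hands the job in; it is judged then, once.
Readings, each from a call of its own:
- manip.current_clock(): time.
- manip.current_q(): joint angles.
- manip.current_joint_velocities(): joint speeds.
- manip.current_tau(): joint torques, N m.
- manip.current_tool_pos(): TCP position.
- manip.current_tcp_rot(): TCP orientation.
- manip.current_force(): force on the tool from outside, world axes, zero at the start.
- manip.current_wrist_torque(): the same for the moment, N m.
- manip.current_finger_gap(): finger opening in m.
- manip.current_gripper_force(): force on a finger pad.
Only numpy, scipy, OpenCV 4.12 (cv2) and the standard library are available. Lean on these libraries where they do the work, as an engineer would, in place of code of your own. Each camera call takes 0.05 s, during which the arm holds its last target. There are 200 camera calls.

## Task

The shelf board on top of the counter rack has been drawn out towards the robot. With the fingertips, push it along its rails until you feel it drop into the locating notches, without letting it run past them, and then swing the turn-button keeper round, square across the board, to lock it down. Only push: do not lift the board, do not touch the two bearings standing on it, and leave the things on the counter alone.

Things in the scene. Friction and masses are not known exactly. Their poses are not given: they have to be found in the camera images.
- rack: Fixed steel counter rack, 380 mm long (x), 215 mm wide. Origin on the counter under its middle; x = the way the board slides home (away from robot), y left, z up. Two angle-iron rails along x: level legs (y = +-72 to +-97 mm, top z = 110 mm) carry the board; upright legs (top z = 127 mm) guide its sides with 2 mm play. At the near end nothing between the rails stands above them.
- board_home (a point): Where the board's origin lies when home: x = +40, y = 0, z = 102 mm in the rack frame. Each rail's level leg has two notches 24 mm long, 85 mm before and behind this point, that take the board's battens with 4 mm play each way. Beyond the far notches the rails run on 53 mm with no end stop.
- board: Loose plywood board, 220 (x, along the rails) x 190 x 18 mm, 0.25 to 0.5 kg, with two cross battens 8 mm deep, 16 mm wide under it at x = +-85 mm. Origin: its centre, level with the battens' underside; axes as the rack's. Riding on its battens: origin z = 110 mm, plank z = 118 to 136 mm. Dropped home: 8 mm lower, and it will slide no further. Starts 50 to 110 mm short of home.
- board_edge (a point): Middle of the board's near edge (facing the robot), half-way up the 18 mm plank; 110 mm behind the board's centre. The board with its bearings takes roughly 2 to 4 N to slide (a little more on first touch); after the drop the push meets a firm stop. A steady 40 mm/s suits it.
- keeper (a joint): Angle (rad) of the keeper, a flat steel turn-button on the right-hand rail, swinging level about an upright bolt. 0 = along the rail, pointing to the near end, clear of the board; grows as it swings inward over the board; 1.57 = square across it, at a stop. Negative = swung outward. Starts -0.6 to 0, stays where left, needs about 1 N at its stud. It clears the board only once this has dropped.
- keeper_stud (a point): Centre of the keeper's upright round thumb stud, 12 mm diameter, standing 134 to 156 mm above the counter (centre 144), 55 mm from the pivot bolt. The keeper's blade below it is 16 mm wide, from 130 to 134 mm above the counter, 2 mm above the dropped board.
- keeper_pivot (a point): Point on the keeper's pivot axis, 144 mm above the counter, beside the right-hand rail (x = -30, y = -116 mm in the rack frame). The stud lies at pivot + 55 mm x (-cos, +sin) of the joint angle along the rack's x and y.
- bearing_a: Loose steel ball bearing, 72 mm diameter, 17 mm high, lying flat on the left part of the board's far half. Origin at the centre of its underside.
- bearing_b: Loose steel ball bearing, 62 mm diameter, 16 mm high, lying flat on the right part of the board's far half. Origin at the centre of its underside.
- pillow_block: Loose pillow-block bearing housing, 140 x 38 mm, 71 mm high, standing on the counter to the right of the rack. Origin at the centre of its underside.
- oil_can: Loose oil can, 76 mm diameter, 155 mm high with its spout, standing on the counter to the left of the rack. Origin at the centre of its underside.

How it is judged:
By the outcome, as a careful person would: the job done as asked, in the order asked, and still so for the second after the job is handed in, with the robot touching nothing.
It also fails if it takes over 51 s, if anything falls off the work surface, if the arm or the gripper's body presses on something with over 40 N, if the wrist force passes 120 N, or if a joint passes its speed limit or range.

## Working session

There is one attempt and no reset: what is moved stays moved. The work goes in short steps, each a Python script; the robot and the scene stay as the last script left them, time stands still between calls to the robot, and variables do not carry over. Pictures are saved under pics/ and viewed, at most 10 in all, crops included, and the job is handed in when it is done.

```bash
mkdir -p pics; python3 - <<'E'
from bench import manip,effector,viewer
import cv2
for n in("scene","top"):
    cv2.imwrite(f"pics/{n}0.png",viewer.get_image(n)[:,:,::-1]); print(n,viewer.get_calibration(n))
print(manip.current_clock(),manip.current_tcp_rot())
E
```

```text
scene {'vfov': 43.45980208346174, 'cx': 248.58766843417214, 'cy': 196.8256112361702, 'eye': array([ 1.20123597, -0.71420879,  0.76152075]), 'attitude': array([ 0.82640492,  0.29878537, -0.1561609 , -0.45099445])}
top {'vfov': 55.97754247496927, 'cx': 248.12607984757443, 'cy': 195.15282176285535, 'eye': array([0.5467143 , 0.02334161, 0.82181044]), 'attitude': array([-0.70575823,  0.70732114, -0.02179988,  0.03356922])}
0.1 [ 1.18607033e-01  9.92940910e-01 -8.40001631e-04 -1.26511489e-04]
```

View pics/scene0.png

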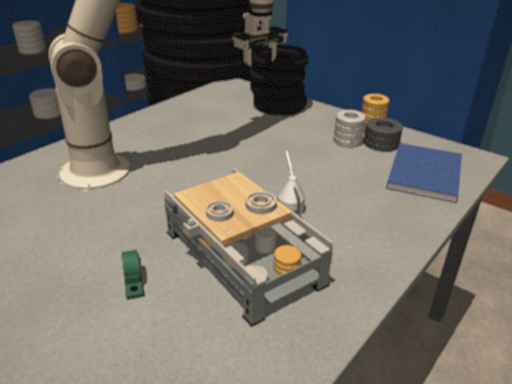

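View pics/top0.png

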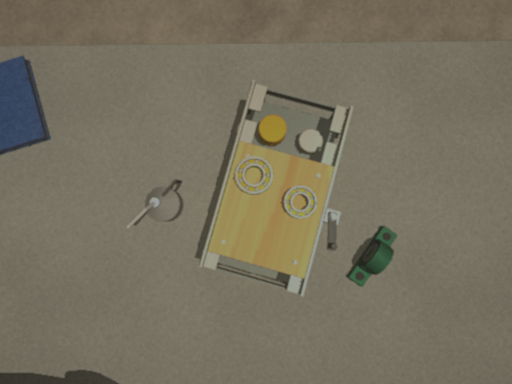

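```bash
cat > h.py <<'E'
import numpy as np, cv2
from scipy.spatial.transform import Rotation as R
from bench import manip,effector,viewer
def ray(c,uv,z):
    f=192/np.tan(np.radians(c["vfov"])/2); uv=np.atleast_2d(uv).astype(float)
    d=np.c_[(uv[:,0]-c["cx"])/f,(uv[:,1]-c["cy"])/f,np.ones(len(uv))]@R.from_quat(c["attitude"]).as_matrix().T
    return c["eye"]+d*((z-c["eye"][2])/d[:,2])[:,None]
def proj(c,P):
    f=192/np.tan(np.radians(c["vfov"])/2)
    p=(np.atleast_2d(P)-c["eye"])@R.from_quat(c["attitude"]).as_matrix()
    return p[:,:2]/p[:,2:]*f+[c["cx"],c["cy"]]
E
python3 - <<'E'
from h import *
im=cv2.imread("pics/top0.png"); c=viewer.get_calibration("top")
h=cv2.cvtColor(im,cv2.COLOR_BGR2HSV)
m=cv2.inRange(h,(8,70,110),(30,255,255)); m[:140]=0
k=max(cv2.findContours(m,0,1)[0],key=cv2.contourArea)
r=cv2.minAreaRect(cv2.convexHull(k)); b=cv2.boxPoints(r); w=ray(c,b,.136)
print(b,w,w.mean(0)); print([np.linalg.norm(w[i]-w[i-1]) for i in range(4)])
for i in range(4): d=w[i]-w[i-1]; print(np.degrees(np.arctan2(d[1],d[0])))
cr=im[75:300,195:400]; cv2.imwrite("pics/crop.png",cv2.resize(cr[:,:],None,fx=2.66*1.0,fy=2.66,interpolation=cv2.INTER_CUBIC))
E
```

```text
[[206.16304 251.69183]
 [237.04114 139.20737]
 [334.6468  166.00107]
 [303.76868 278.48553]] [[ 0.49388383  0.11400016  0.136     ]
 [ 0.70886215  0.05594019  0.136     ]
 [ 0.65590144 -0.13054035  0.136     ]
 [ 0.44429672 -0.06886702  0.136     ]] [ 0.57573603 -0.00736675  0.136     ]
[np.float64(0.18947106864155586), np.float64(0.22268057124049812), np.float64(0.1938551753553489), np.float64(0.220409062996582)]
74.82824984423449
-15.113505927070088
-105.85461347291185
163.7509524494607
```

View pics/crop.png

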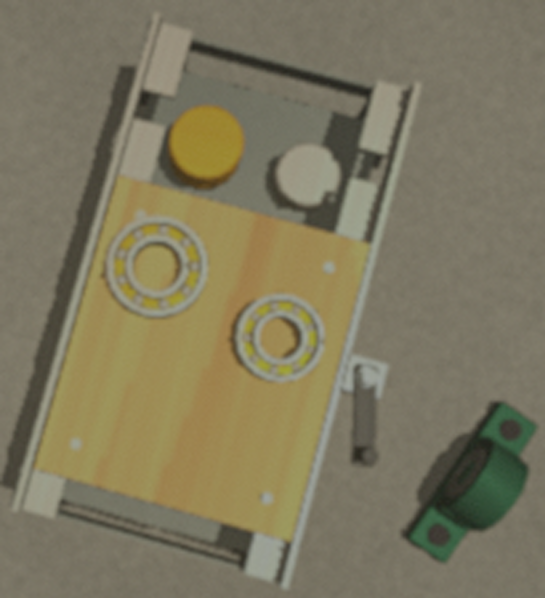

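```bash
python3 - <<'E'
from h import *
c=viewer.get_calibration("top")
u=lambda a:np.array(a)/2.66+[195,75]
w=ray(c,u([(155,15),(420,85),(287,587),(13,508)]),.127); print(w.round(4))
O=w.mean(0)[:2]; e=(w[0]+w[1]-w[2]-w[3])[:2]; yaw=np.arctan2(e[1],e[0]); l=(w[0]+w[3]-w[1]-w[2])[:2]
print("O",O,"yaw",np.degrees(yaw),np.degrees(np.arctan2(l[1],l[0]))-90,np.linalg.norm(e)/2,np.linalg.norm(l)/2)
def rk(p): d=p[:,:2]-O; C,S=np.cos(yaw),np.sin(yaw); return np.c_[C*d[:,0]+S*d[:,1],-S*d[:,0]+C*d[:,1]]
print("pivot",rk(ray(c,u([(369,376)]),.140)),"stud",rk(ray(c,u([(366,455)]),.156)), ray(c,u([(366,455)]),.156))
print("notches",rk(ray(c,u([(370,165),(148,105)]),.11)))
print("board",rk(np.array([[.57574,-.00737]])))
print("pillow",rk(ray(c,u([(515,405),(405,535),(527,470),(538,425)]),.05)))
E
```

```text
[[ 0.8285  0.0243  0.127 ]
 [ 0.7738 -0.1705  0.127 ]
 [ 0.411  -0.068   0.127 ]
 [ 0.4662  0.127   0.127 ]]
O [ 0.61989704 -0.02179894] yaw -15.796931359491314 -15.731259858919074 0.3767377163264585 0.20248677394118259
pivot [[-0.02940522 -0.11659326]] stud [[-0.08347999 -0.124999  ]] [[ 0.50554156 -0.1193514   0.156     ]]
notches [[ 0.12595078 -0.08353123]
 [ 0.12593079  0.08930004]]
board [[-0.04641731  0.00186318]]
pillow [[-0.0133768  -0.25223202]
 [-0.13581578 -0.19395745]
 [-0.0605264  -0.27367873]
 [-0.02381041 -0.27350693]]
```

```bash
cat >> h.py <<'E'
O=np.array([.6199,-.0218]); YAW=np.radians(-15.77)
EX=np.array([np.cos(YAW),np.sin(YAW)]); EY=np.array([-EX[1],EX[0]])
def W(x,y,z): return np.r_[O+EX*x+EY*y,z]
def Q(a=0.): t=np.pi/2+(YAW+a)/2; return np.array([np.cos(t),np.sin(t),0,0])
def rk(p): d=np.asarray(p)[:2]-O; return np.array([d@EX,d@EY])
def F(): f=np.asarray(manip.current_force()); return np.round([f[:2]@EX,f[:2]@EY,f[2]],2)
E
python3 - <<'E'
from h import *
print(manip.solve_ik(W(-.195,0,.118),Q()))
manip.move_pose(W(-.195,0,.23),Q()); print(manip.current_clock())
manip.servo_line(W(-.195,0,.118),vel=.12); f0=F(); print(manip.current_clock(),f0)
x=-.18
manip.servo_line(W(x,0,.118),vel=.06)
while x<-.14:
    x+=.003; manip.servo_line(W(x,0,.118),vel=.04); f=F()
    if abs(f[0]-f0[0])>1.2: break
print(x,f,rk(manip.current_tool_pos()),manip.current_clock())
E
```

```text
[-0.10727359  0.2474122  -0.02996554  2.17788062  0.01117324  0.71643735
  1.15080428]
2.4583
3.5417 [ 0.2  -0.26  0.01]
-0.16499999999999998 [-1.18 -0.2   0.54] [-1.64986283e-01 -6.56057492e-05] 5.1917
```

```bash
python3 - <<'E'
from h import *
manip.servo_line(W(-.092,0,.118),vel=.04); print(F(),rk(manip.current_tool_pos()),manip.current_clock())
x=-.092
while x<-.066:
    x+=.0015; manip.servo_line(W(x,0,.118),vel=.03); f=F(); print(round(x,4),f,rk(manip.current_tool_pos()).round(4))
    if f[0]<-8: break
print(manip.current_clock())
cv2.imwrite("pics/top1.png",viewer.get_image("top")[:,:,::-1])
cv2.imwrite("pics/sc1.png",cv2.resize(viewer.get_image("scene")[150:340,140:360,::-1],None,fx=3,fy=3,interpolation=2))
E
```

```text
[-1.34 -0.27  0.31] [-9.20037517e-02  2.30847163e-05] 7.1667
-0.0905 [-1.47 -0.54  0.04] [-0.0903  0.0001]
-0.089 [-2.76  0.18  0.38] [-0.0887  0.0001]
-0.0875 [-2.02 -0.12 -0.11] [-0.0872  0.    ]
-0.086 [-0.85  0.26 -0.59] [-0.0858  0.    ]
-0.0845 [-1.21  0.92  0.13] [-0.0843 -0.    ]
-0.083 [-0.45 -0.14  0.67] [-0.0823  0.    ]
-0.0815 [-2.24  0.81  0.27] [-0.0814 -0.    ]
-0.08 [-1.81 -0.38  0.05] [-0.08 -0.  ]
-0.0785 [-1.71  0.25 -0.38] [-0.0783  0.    ]
-0.077 [-2.09 -0.21 -0.53] [-0.0768 -0.    ]
-0.0755 [-1.43 -0.06 -0.67] [-0.0754  0.    ]
-0.074 [-5.12  0.49  2.42] [-0.0753  0.    ]
-0.0725 [-8.15  0.65  4.56] [-0.0753  0.    ]
10.4167
```

View pics/sc1.png

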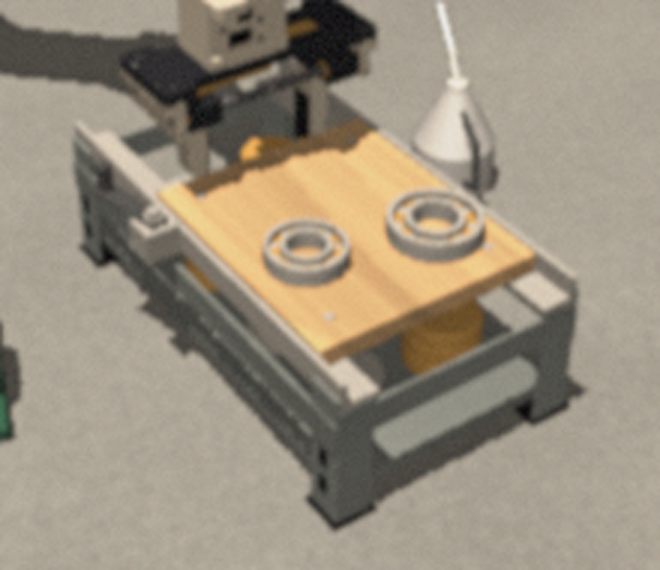

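The firm stop came at x = -0.075, where I predicted it, and the board now sits flush with the rail tops, so it has dropped home. Next is the keeper.

```bash
cat >> h.py <<'E'
def tcp(th,gap=0.,z=.140):
    t=np.array([np.sin(th),np.cos(th)]); s=np.array([-.030-.055*np.cos(th),-.116+.055*np.sin(th)])
    p=s-t*(.0153+gap); return W(p[0],p[1],z),Q(np.pi/2-th)
E
python3 - <<'E'
from h import *
manip.servo_line(W(-.10,0,.118),vel=.06); manip.servo_line(W(-.10,0,.22),vel=.15); effector.close(10)
print(manip.current_clock())
cv2.imwrite("pics/t2.png",viewer.get_image("top")[:,:,::-1])
p,q=tcp(-.17,.014,.20); manip.move_pose(p,q); print(manip.current_q().round(2),manip.current_clock())
p,q=tcp(-.17,.014); manip.servo_line(p,vel=.08); f0=F(); print(f0)
for th in np.arange(-.17,1.45,.2):
    p,q=tcp(th); manip.servo_line(p,q,vel=.05); print(round(th,2),F()-f0,manip.current_clock())
    if np.abs(F()-f0).max()>12: print("STOP"); break
E
```

```text
13.3917
[-0.74  0.66  1.36  1.93 -0.72  1.16 -2.34] 16.45
[0.71 0.14 0.08]
-0.17 [-1.44  0.25 -0.93] 17.7833
0.03 [-0.15 -0.98 -0.09] 18.1583
0.23 [-0.51 -0.16  0.01] 18.6083Traceback (most recent call last):
  File "<stdin>", line 8, in <module>
bench.PlanningError: the arm cannot follow that straight line within its joint ranges
```

```bash
python3 - <<'E'
from h import *
print(manip.current_q().round(2))
p,q=tcp(.23,.012); manip.servo_line(p,vel=.06)
p[2]=.26; manip.servo_line(p,vel=.15)
manip.movej([-.2,.247,-.03,2.0,.011,.895,-.3]); print(manip.current_tool_pos().round(3),manip.current_clock())
p,q=tcp(.15,.014,.20); s=manip.solve_ik(p,q); print(s)
p,q=tcp(1.57); print(manip.solve_ik(p,q))
E
```

```text
[-0.81  0.97  1.49  2.   -1.03  1.27 -2.56]Traceback (most recent call last):
  File "<stdin>", line 4, in <module>
bench.PlanningError: the arm cannot follow that straight line within its joint ranges
```

```bash
python3 - <<'E'
from h import *
p,_=tcp(.23,.004); _,q=tcp(.1); manip.servo_line(p,q,vel=.04)
p,_=tcp(.15,.014); _,q=tcp(-.1);manip.servo_line(p,q,vel=.06)
p[2]=.26; manip.servo_line(p,vel=.15); print(manip.current_clock())
manip.movej([-.2,.247,-.03,2.0,.011,.895,-.3]); print(manip.current_tool_pos().round(3),manip.current_clock())
p,q=tcp(.15,.014,.20); print(manip.solve_ik(p,q))
p,q=tcp(1.57); print(manip.solve_ik(p,q))
E
```

```text
20.65
[0.484 0.083 0.178] 22.4917
[ 1.17978663  0.59844161 -1.29471399  1.90030225  0.63732194  1.14543968
  2.35917752]
[ 0.20575205  0.42300285 -0.16511361  1.85444773  0.08830353  0.87116848
  1.29436763]
```

```bash
sed -i 's/Q(np.pi\/2-th)/Q(-np.pi\/2-th)/' h.py; python3 - <<'E'
from h import *
p,q=tcp(1.62); print(manip.solve_ik(p,q).round(2))
p,q=tcp(.12,.016,.20); s=manip.solve_ik(p,q); print(s.round(2))
if abs(s[2])<.6 and abs(s[6])<1:
    # raise first, then over
    P=manip.current_tool_pos(); P[2]=.23; manip.servo_line(P,vel=.15)
    manip.move_pose(p,q); print(manip.current_q().round(2),manip.current_clock())
    p,q=tcp(.12,.016); manip.servo_line(p,vel=.1); f0=F(); print(f0)
    for th in np.r_[.12:1.5:.2]:
        p,q=tcp(th); manip.servo_line(p,q,vel=.05); f=F()-f0; print(round(th,2),f,round(manip.current_clock(),1))
        if np.abs(f).max()>12: print("STOP"); break
    print(manip.current_q().round(2))
E
```

```text
[-0.2   0.44  0.34  1.86 -0.19  0.87 -1.66]
[ 0.08  0.26  0.15  1.93 -0.05  0.95 -0.14]
[ 0.07  0.26  0.16  1.93 -0.05  0.95 -0.14] 23.8583
[ 0.23  0.04 -0.16]
0.12 [-0.78  0.59  0.33] 25.1
0.32 [ 0.01 -0.05  0.04] 25.4
0.52 [-0.89 -1.08  0.27] 25.8
0.72 [-0.45 -0.48 -0.6 ] 26.2
0.92 [-0.09 -0.46 -0.85] 26.6
1.12 [-0.34  0.77  0.13] 26.9
1.32 [-0.6  -0.3   0.94] 27.3
[-0.23  0.41  0.38  1.9  -0.2   0.86 -1.34]
```

```bash
python3 - <<'E'
from h import *
_,q=tcp(1.57)
p,_=tcp(1.47); manip.servo_line(p,q,vel=.04); b=F()
g=0
while g>-.012:
    p,_=tcp(1.57,.003+g); manip.servo_line(p,q,vel=.03); f=F(); print(round(g+.003,4),f-b)
    if f[0]-b[0]<-5: break
    g-=.0015
cv2.imwrite("pics/k.png",cv2.resize(viewer.get_image("top")[100:300,195:400,::-1],None,fx=2.66,fy=2.66,interpolation=2)); print(manip.current_clock())
p,_=tcp(1.57,.02); manip.servo_line(p,vel=.06)
p[2]=.24; manip.servo_line(p,vel=.15)
P=W(-.22,.0,.24); manip.servo_line(P,vel=.15)
print(manip.current_clock())
cv2.imwrite("pics/k2.png",cv2.resize(viewer.get_image("top")[100:300,195:400,::-1],None,fx=2.66,fy=2.66,interpolation=2))
E
```

```text
0.003 [-0.77 -0.55  0.8 ]
0.0015 [0.47 0.95 1.14]
0.0 [-0.47  0.44  1.34]
-0.0015 [-3.22  1.49  2.45]
-0.003 [-6.57  1.76  5.2 ]
29.025
31.6333
```

View pics/k2.png

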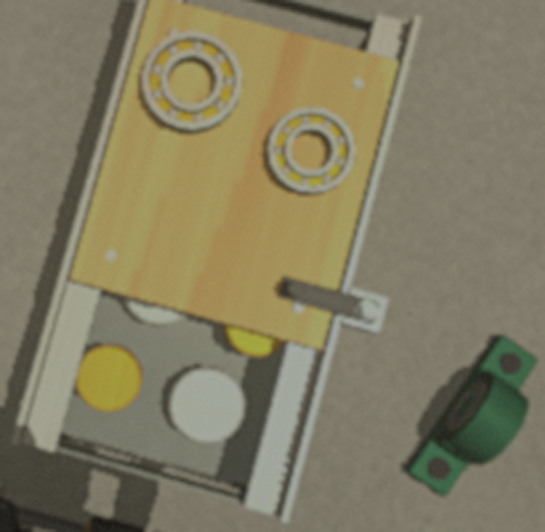

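The keeper lies square across the board: stud at about (287,287) and pivot at about (370,310) in the crop. The board is home between the rails, and the bearings and pillow block are where they were.

```bash
python3 -c "
from bench import manip
print(manip.hand_in(),manip.current_clock())"
```

```text
the job is handed in; nothing more can be done
the job is handed in; nothing more can be done
```

The board is pushed home into its notches, the keeper is swung to its stop square across it, and the job was handed in at about 32 s; no verdict was shown.

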